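# Clamp the painted plaque under the spring bar

### The job

Swing the bar with the yellow knob across the plaque against its spring until it is past the red catch block, keep it there while you push the yellow knob fully down so that its pin drops behind the block, then let go: the bar must stay latched. Leave the blue-knobbed clamp and the paint jar alone.

Things in the scene. Friction and masses are not known exactly. Their poses are not given: they have to be found in the camera images.
- yellow_bar (a joint): Swing of the yellow-knobbed bar, rad: 0 at rest, grows CLOCKWISE seen from above, end stop 1.50. A torsion spring returns it to 0 (2.6 N at the knob at rest, 6.5 N at 1.25); let go, it flies back. The red catch block stands at 1.10; with the knob up the bar passes over it. The pin clears the block's far side beyond 1.18: push the knob down between 1.22 and 1.45. Latched, it rests at 1.18.
- yellow_knob (a joint): How far the yellow knob is pushed down, m: 0 up (as at the start), 0.018 fully down. It slides straight down through the bar against about 3 N of friction and stays where it is left (it can be dragged up again just as easily).
- yellow_knob_top (a point): Top centre of the yellow knob, an upright round cylinder 26 mm across, 35 mm high, on the bar's free end, 140 mm from the hinge axis. Up: top 120 mm above the table, underside 25 mm above the bar (18 mm wide, top at 60 mm), with a 10 mm shaft between, which also sticks out below the bar as the latch pin (foot at 46 mm, 28 mm when pushed down). The knob does not spin on the bar.
- yellow_hinge (a point): Point on the bar's upright hinge axis, 55 mm above the table. Hub 34 mm across over a copper coil spring, near a corner of a fixed pale wooden board (220 x 210 x 14 mm) that carries a dark plaque with an orange cat and the red catch block (26 x 12 mm, top at 42 mm, 140 mm from the hinge). At rest the bar points roughly towards the robot.
- blue_knob_top (a point): Centre of the top of the blue knob of a second clamp of the same make and size (green plaque with a yellow fish). Not to be moved.
- paint_jar: Closed paint jar with a red cap, 52 mm in diameter, 70 mm high, loose on the table beyond the clamps; origin at the centre of its underside. Not to be moved.

How it is judged:
By the outcome, as a careful person would: the job done as asked, in the order asked, and still so for the second after the job is handed in, with the robot touching nothing.
It also fails if it takes over 35 s, if anything falls off the work surface, if the arm or the gripper's body presses on something with over 40 N, if the wrist force passes 120 N, or if a joint passes its speed limit or range.

### The arm

A 6-joint arm with a two-finger parallel gripper is mounted at the origin on the work surface. World frame = base frame: x ahead of the robot, y to its left, z up, the work surface at z = 0. Lengths are in m, angles in rad, forces in N, time in s.
With the tool pointing down it reaches from about 0.4 to 0.825 m from the base axis. Payload 7 kg.
Tool frame: the origin (TCP) lies between the finger pads; the fingertips stand 8 mm ahead of it and the grasp point (between the pads) lies 11 mm behind it (arm.finger_overhang is the distance from the TCP to the fingertips, in m); z points along the fingers, y is the line along which they close (so a half turn about z gives the same grasp; the last joint's range is limited). The gripper opens to 88 mm and grips with 3 to 60 N. Pads are 19 mm wide; open, the fingers measure 130 mm over their backs; the gripper's body (78 mm by 193 mm) begins 47 mm behind the grasp point.
Start: joints at [-1.048, 0.359, 0.012, 0, -1.224, -0.288], TCP at [0.157, -0.656, 0.235] pointing down, gripper open.
Joint ranges: [-3.07, 3.07], [-1.43, 2.12], [-1.02, 1.25], [-3.03, 1.67], [-3.05, -0], [-3.03, 3.03]. Speed limits (rad/s): [2.39, 2.39, 3.01, 3.14, 3.14, 3.14].

### API

Orientations are given as [roll, pitch, yaw] about the fixed x, y, z axes, in that order (R = Rz(yaw) Ry(pitch) Rx(roll)).
In Python, from station import arm gives the robot as it stands.
- The arm moves only by the tool move_arm, never from a script. Its argument "rows" is text: rows parted by semicolons, each of 7 numbers parted by spaces: the turn, a rotation vector about the tool's x, y, z in degrees, then the shift along the tool's x, y, z in m, then the finger opening in m, from 0 to 0.0876. A call has 1 to 8 rows; each row shifts and turns the commanded pose from where the row before left it, along the tool's axes as they then stand; what a row does not reach is not made up. A row lasts 1/8 s, in which the tool goes at most 62.5 mm and 10.7 degrees, less where a joint would pass 70% of its speed; a pose out of reach is approached as far as the arm can. A call is refused whole if a number of a shift passes 0.0625 or a number of a turn 10.7, either way. A call with a gripper value outside its range is refused whole. The fingers move at their own pace and stop on an object; "squeeze" is the grip in N (left out, the last holds). Time passes only in rows, so rows that do not move let the fingers close. It gives the time, the measured TCP pose, the force, the opening and the grip force at its end, in the units of the state.
- arm.get_state(): the state, without advancing time (a new reading comes with each control period).
- arm.grab_frame(name): name is "side" or "top"; returns (picture, depth): 480x640x3 uint8, blue, green, red; 480x640 float32, m along the optical axis (not along the pixel's ray), 0 where there is no reading.
- arm.camera_model(name): a dict with "mtx" (3x3 intrinsics, pixels), "camera_from_world" (4x4, takes a point from world to camera coordinates). Camera axes: x right, y down, z forward; pixel columns grow to the right and rows downward; lengths in m; the calibration is good to about 2 mm. A picture is of the moment at which its call begins. camera_model takes no time and is no camera call.
- arm.job_done(): hands the job in; it is judged then, once.
The state is a dict: "t": time; "q": joint angles; "qd": joint speeds; "joint_efforts": joint torques, N m; "eef_pos": TCP position; "ee_rot": TCP orientation; "force": force on the tool from outside, world axes, zero at the start; "moment": the same for the moment, N m; "width": finger opening in m; "gripper_force": force on a finger pad.
Only numpy, scipy, OpenCV 4.12 (cv2) and the standard library are available. Lean on these libraries where they do the work, as an engineer would, in place of code of your own. Each camera call takes 0.05 s, during which the arm holds its last target. There are 200 camera calls.

## Working session

There is one attempt and no reset: what is moved stays moved. The work goes in short steps, Python scripts to look and compute and a tool call to move; the robot and the scene stay as the last step left them, time stands still between calls to the robot, and variables do not carry over. Pictures are saved under pics/ and viewed, at most 10 in all, crops included, and the job is handed in when it is done.

Besides the shell and the picture viewer there is one more tool, called after "Emit:" as name(argument=value, ...), one argument or row to a line, values as JSON. move_arm: Moves the arm, as the interface text tells. Its arguments: {"type":"object","properties":{"rows":{"type":"string"},"squeeze":{"type":"number"}},"required":["rows"]}

```bash
mkdir -p pics; ls
python3 - <<'E'
from station import arm
import cv2,numpy as np
s=arm.get_state();print({k:np.round(s[k],3) for k in s}, arm.finger_overhang)
for n in("top","side"):
    p,d=arm.grab_frame(n);cv2.imwrite(f"pics/{n}0.png",p);np.save(f"{n}d.npy",d)
    m=arm.camera_model(n);print(n,np.round(m["mtx"],1).tolist(),np.round(m["camera_from_world"],3).tolist())
E
```

```text
pics
{'t': np.float64(0.0), 'q': array([-1.048,  0.359,  0.011, -0.   , -1.224, -0.288]), 'qd': array([ 0.   ,  0.   ,  0.001, -0.001, -0.001,  0.001]), 'joint_efforts': array([ 0.0000e+00, -5.8272e+01,  2.9305e+01,  6.9970e+00,  7.0000e-03,
       -0.0000e+00]), 'eef_pos': array([ 0.157, -0.656,  0.234]), 'ee_rot': array([ 3.14 , -0.   , -2.907]), 'force': array([ 0.112, -0.124,  0.203]), 'moment': array([-0.012, -0.021, -0.035]), 'gripper_force': np.float64(0.0), 'width': np.float64(0.087)} 0.008
top [[508.2, 0.0, 323.2], [0.0, 508.2, 238.3], [0.0, 0.0, 1.0]] [[-0.017, -0.999, -0.028, -0.06], [-0.996, 0.019, -0.085, 0.623], [0.086, 0.026, -0.996, 0.808], [0.0, 0.0, 0.0, 1.0]]
side [[599.3, 0.0, 321.3], [0.0, 599.3, 238.6], [0.0, 0.0, 1.0]] [[0.976, -0.22, -0.001, -0.601], [-0.171, -0.756, -0.632, 0.117], [0.138, 0.617, -0.775, 1.016], [0.0, 0.0, 0.0, 1.0]]
```

View pics/top0.png

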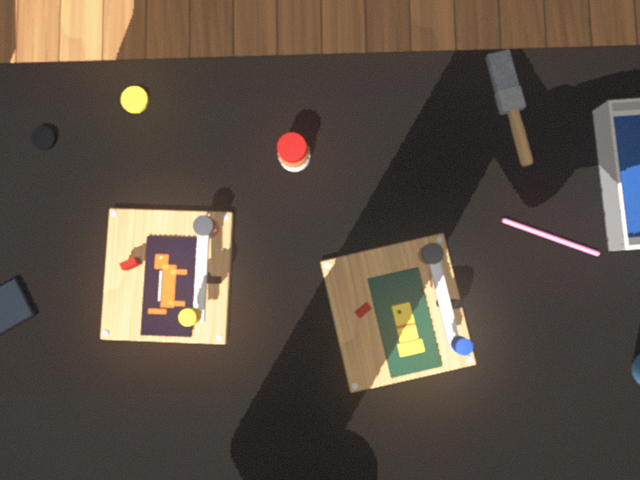

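View pics/side0.png

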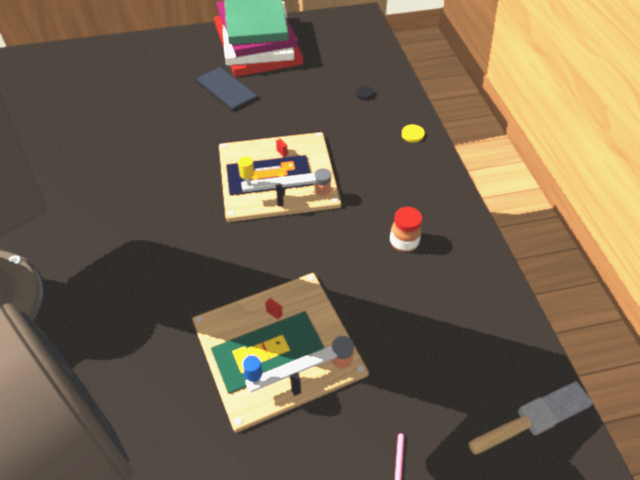

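The top view shows the yellow knob at (188,317), its hub at (204,226) and the red block at (130,264). The side view has the knob at (247,165), the hub at (323,177) and the block at (283,148). The blue clamp is to the right at (462,345), with the jar at (293,150).

```bash
cat > h.py <<'E'
import cv2,numpy as np
from station import arm
def ray(n,u,v):
    m=arm.camera_model(n);T=m["camera_from_world"];R=T[:3,:3]
    return -R.T@T[:3,3], R.T@np.linalg.inv(m["mtx"])@[u,v,1]
def plane(n,u,v,z):
    o,d=ray(n,u,v);return o+d*(z-o[2])/d[2]
def pix(n,P):
    m=arm.camera_model(n);c=m["mtx"]@(m["camera_from_world"]@np.r_[P,1])[:3];return c[:2]/c[2]
def blob(p,lo,hi,box):
    x0,y0,x1,y1=box;h=cv2.cvtColor(p,cv2.COLOR_BGR2HSV)[y0:y1,x0:x1]
    k=cv2.inRange(h,lo,hi);n,l,s,c=cv2.connectedComponentsWithStats(k)
    i=1+np.argmax(s[1:,4]);return c[i]+[x0,y0],s[i]+[x0,y0,0,0,0]
E
python3 - <<'E'
from h import *
t=cv2.imread("pics/top0.png");s=cv2.imread("pics/side0.png");dt=np.load("topd.npy");ds=np.load("sided.npy")
Y=((22,150,100),(34,255,255));R=((0,180,60),(6,255,255));G=((0,0,40),(180,70,130))
for nm,C,bt,bs,z in(("knob",Y,(170,300,205,335),(235,150,260,185),.12),("red",R,(110,250,145,280),(270,135,295,160),.042),("hub",G,(190,210,218,240),(310,165,335,185),.07),("blue",((105,150,60),(125,255,255)),(445,330,480,360),(240,350,270,380),.12)):
    for n,p,b,d in(("top",t,bt,dt),("side",s,bs,ds)):
        c,st=blob(p,*C,b);u,v=c
        de=d[int(v),int(u)];o,r=ray(n,u,v)
        print(nm,n,c.round(1),st,plane(n,u,v,z).round(4),"depthpt",(o+r*de).round(4))
E
```

```text
knob top [194.7 315.7] [190 309   9  15  25] [0.5053 0.1143 0.12  ] depthpt [0.5054 0.1142 0.1203]
knob side [245.5 167.3] [238 157  15  22 274] [0.5033 0.1069 0.12  ] depthpt [0.5036 0.1133 0.1139]
red top [122. 266.] [122 266   1   1   1] [0.5822 0.2552 0.042 ] depthpt [0.582  0.2536 0.0456]
red side [280.8 146.8] [277 140   9  15  92] [0.5849 0.2318 0.042 ] depthpt [0.5854 0.2354 0.0388]
hub top [211.5 225.7] [208 217   6  18  26] [0.6417 0.1025 0.07  ] depthpt [0.6423 0.1038 0.0651]
hub side [322.9 181.5] [316 178  14   7  64] [0.6397 0.0909 0.07  ] depthpt [0.6418 0.0999 0.0607]
blue top [472. 348.] [472 348   1   1   1] [ 0.4539 -0.2818  0.12  ] depthpt [ 0.4541 -0.2815  0.1211]
blue side [252.1 368.2] [244 357  18  23 338] [ 0.4568 -0.2814  0.12  ] depthpt [ 0.4569 -0.2818  0.1207]
```

Run:
```python
import cv2,numpy as np
t=cv2.imread("pics/top0.png")[195:355,90:250];s=cv2.imread("pics/side0.png")[125:225,210:345]
t=cv2.resize(t,(600,600),interpolation=2);s=cv2.resize(s,None,fx=5,fy=5,interpolation=2)
cv2.imwrite("pics/tc.png",t)
```

```text
(no output)
```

View pics/tc.png

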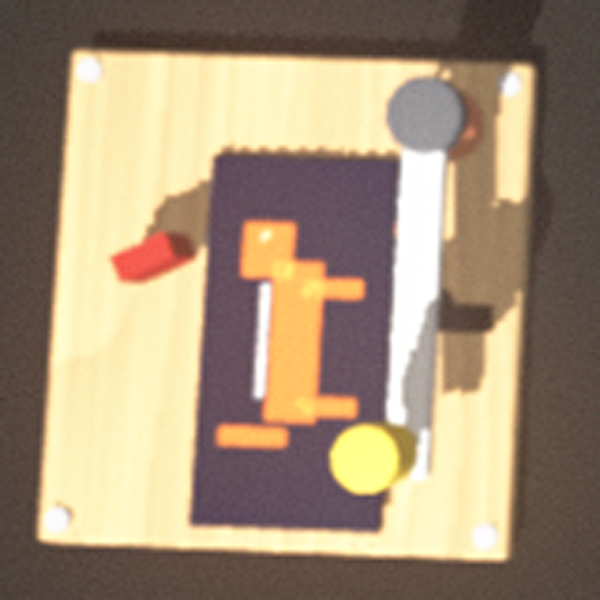

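The crop shows the knob top as a disc centred at crop (365,459), which is pixel (187.3,317.4). The hub disc is at (426,115), or (203.6,225.7), and the block top is at about (145,258), or (128.7,263.8). My colour masks were too tight in the top view, so I'll re-measure with wider ones.

Run:
```python
from h import *
t=cv2.imread("pics/top0.png");dt=np.load("topd.npy")
for nm,u0,v0,r,z in(("knob",187.3,317.4,9,.12),("hub",203.6,225.7,9,None),("red",128.7,263.8,4,.042),("blue",462,345,9,.12),("jar",292,147,10,.07)):
    de=np.median(dt[int(v0)-2:int(v0)+3,int(u0)-2:int(u0)+3]);o,d=ray("top",u0,v0);P=o+d*de
    print(nm,"depth",P.round(4),"plane",plane("top",u0,v0,z or P[2]).round(4))
m=cv2.inRange(cv2.cvtColor(t,cv2.COLOR_BGR2HSV),(24,90,200),(34,255,255))
k=np.zeros_like(m);cv2.circle(k,(187,317),14,255,-1)
ys,xs=np.nonzero(m&k);(c,r)=cv2.minEnclosingCircle(np.c_[xs,ys].astype(np.float32));print(c,r,len(xs))
K=plane("top",*c,.12);print("knob",K.round(4))
H=plane("top",203.6,225.7,.07)
for z in(.06,.07,.08):
  H=plane("top",203.6,225.7,z);v=K-H;print(z,H.round(4),np.hypot(*v[:2]),np.arctan2(v[1],v[0]))
B=plane("top",128.7,263.8,.042);v=B-H;print(np.hypot(*v[:2]),np.arctan2(v[1],v[0]))
```

```text
knob depth [0.5031 0.1251 0.12  ] plane [0.5031 0.1251 0.12  ]
hub depth [0.6425 0.1164 0.0644] plane [0.6425 0.1164 0.0644]
red depth [0.5855 0.2444 0.0416] plane [0.5855 0.2443 0.042 ]
blue depth [ 0.4583 -0.268   0.1195] plane [ 0.4583 -0.2679  0.12  ]
jar depth [ 0.7642 -0.0254  0.07  ] plane [ 0.7642 -0.0254  0.07  ]
(188.1666717529297, 318.4444580078125) 10.456496238708496 256
knob [0.5016 0.1238 0.12  ]
0.06 [0.6431 0.1176 0.06  ] 0.14160526176702765 3.0977878232284466
0.07 [0.6419 0.115  0.07  ] 0.14058596600098208 3.0786564011386317
0.08 [0.6407 0.1123 0.08  ] 0.1396188665328122 3.0592527572266923
0.14304559453705049 1.9669801223901036
```

The geometry checks out. The knob is 140 mm from the hinge at H≈(0.6425,0.116), and the block sits 1.09 rad from rest. Next I'll plan the approach above the knob, with the fingers closing tangentially and a yaw of about -0.06 for the joint-6 range.

```bash
cat >> h.py <<'E'
from scipy.spatial.transform import Rotation as Ro
H=np.array([.6425,.116])
def pose():
    s=arm.get_state();T=np.eye(4);T[:3,:3]=Ro.from_euler("xyz",s["ee_rot"]).as_matrix();T[:3,3]=s["eef_pos"];return T
def tgt(p,yaw):
    T=np.eye(4);T[:3,:3]=Ro.from_euler("xyz",[np.pi,0,yaw]).as_matrix();T[:3,3]=p;return T
def rows(Ts,T0=None,w=.0876):
    T=pose() if T0 is None else T0
    for i,G in enumerate(Ts):
        D=np.linalg.inv(T)@G;r=np.round(Ro.from_matrix(D[:3,:3]).as_rotvec(degrees=True),1);p=np.round(D[:3,3],3)
        print(*[f"{x:g}" for x in r+0.],*[f"{x:g}" for x in p+0.],w,end=";\n" if i%8==7 else "; ")
        E=np.eye(4);E[:3,:3]=Ro.from_rotvec(r,degrees=True).as_matrix();E[:3,3]=p;T=T@E
    print()
E
python3 - <<'E'
from h import *
s=arm.get_state();p=s["eef_pos"];a0,r0=np.arctan2(p[1],p[0]),np.hypot(*p[:2])
K=np.array([.5025,.1245]);a1,r1=np.arctan2(K[1],K[0]),np.hypot(*K)
y0=s["ee_rot"][2];y1=-.06;N=20
G=[]
for i in range(1,N+1):
    f=i/N;a=a0+f*(a1-a0);r=r0+f*(r1-r0);G.append(tgt([r*np.cos(a),r*np.sin(a),.22],y0+f*(y1-y0)))
rows(G)
E
```

```text
0.1 0 -8.2 -0.053 0.01 0.014 0.0876; 0 0 -8.1 -0.052 0.007 0 0.0876; 0 0 -8.2 -0.052 0.003 0 0.0876; 0 0 -8.1 -0.052 0 0 0.0876; 0 0 -8.2 -0.051 -0.003 0 0.0876; 0 0 -8.1 -0.05 -0.006 0 0.0876; 0 0 -8.2 -0.049 -0.009 0 0.0876; 0 0 -8.1 -0.048 -0.012 0 0.0876;
0 0 -8.2 -0.046 -0.015 0 0.0876; 0 0 -8.2 -0.045 -0.017 0 0.0876; 0 0 -8.1 -0.043 -0.02 0 0.0876; 0 0 -8.2 -0.041 -0.022 0 0.0876; 0 0 -8.1 -0.04 -0.024 0 0.0876; 0 0 -8.2 -0.037 -0.026 0 0.0876; 0 0 -8.1 -0.035 -0.028 0 0.0876; 0 0 -8.2 -0.033 -0.03 0 0.0876;
0 0 -8.1 -0.031 -0.031 0 0.0876; 0 0 -8.2 -0.028 -0.032 0 0.0876; 0 0 -8.2 -0.026 -0.034 0 0.0876; 0 0 -8.1 -0.023 -0.035 0 0.0876;
```

Emit:
move_arm(
  rows="0 0 -8.2 -0.053 0.01 0.014 0.0876; 0 0 -8.1 -0.052 0.007 0 0.0876; 0 0 -8.2 -0.052 0.003 0 0.0876; 0 0 -8.1 -0.052 0 0 0.0876; 0 0 -8.2 -0.051 -0.003 0 0.0876; 0 0 -8.1 -0.05 -0.006 0 0.0876; 0 0 -8.2 -0.049 -0.009 0 0.0876; 0 0 -8.1 -0.048 -0.012 0 0.0876",
)

```text
t: 1.1
eef_pos: [0.4671, -0.3946, 0.2201]
ee_rot: [3.141, 0.0, -1.764]
force: [0.4, 0.1, -0.2]
width: 0.0877
gripper_force: 0.0
```

Emit:
move_arm(
  rows="0 0 -8.2 -0.046 -0.015 0 0.0876; 0 0 -8.2 -0.045 -0.017 0 0.0876; 0 0 -8.1 -0.043 -0.02 0 0.0876; 0 0 -8.2 -0.041 -0.022 0 0.0876; 0 0 -8.1 -0.04 -0.024 0 0.0876; 0 0 -8.2 -0.037 -0.026 0 0.0876; 0 0 -8.1 -0.035 -0.028 0 0.0876; 0 0 -8.2 -0.033 -0.03 0 0.0876",
)

```text
t: 2.1
eef_pos: [0.5478, -0.0386, 0.2202]
ee_rot: [3.141, 0.0, -0.624]
force: [1.0, 0.1, -0.5]
width: 0.0873
gripper_force: 0.0
```

Emit:
move_arm(
  rows="0 0 -8.1 -0.031 -0.031 0 0.0876; 0 0 -8.2 -0.028 -0.032 0 0.0876; 0 0 -8.2 -0.026 -0.034 0 0.0876; 0 0 -8.1 -0.023 -0.035 0 0.0876; 0 0 0 0 0 0 0.0876; 0 0 0 0 0 0 0.0876",
)

```text
t: 2.85
eef_pos: [0.5028, 0.1243, 0.2204]
ee_rot: [3.141, 0.0, -0.06]
force: [-0.5, -0.3, -0.9]
width: 0.0878
gripper_force: 0.0
```

Run:
```python
from h import *
s=arm.get_state();print(s["q"].round(3),s["eef_pos"].round(4),s["ee_rot"].round(3),s["t"])
rows([tgt([.5025,.1245,.16],-.06),tgt([.5025,.1245,.125],-.06),tgt([.5025,.1245,.096],-.06)])
p,d=arm.grab_frame("side");cv2.imwrite("pics/s1.png",cv2.resize(p[60:260,150:400],(750,600)))
```

```text
[ 0.622  0.11  -0.351 -0.    -1.11   0.889] [0.5028 0.1243 0.2204] [ 3.141  0.    -0.06 ] 2.85
0 0 0 0 0 0.06 0.0876; 0 0 0 0 0 0.035 0.0876; 0 0 0 0 0 0.029 0.0876;
```

View pics/s1.png

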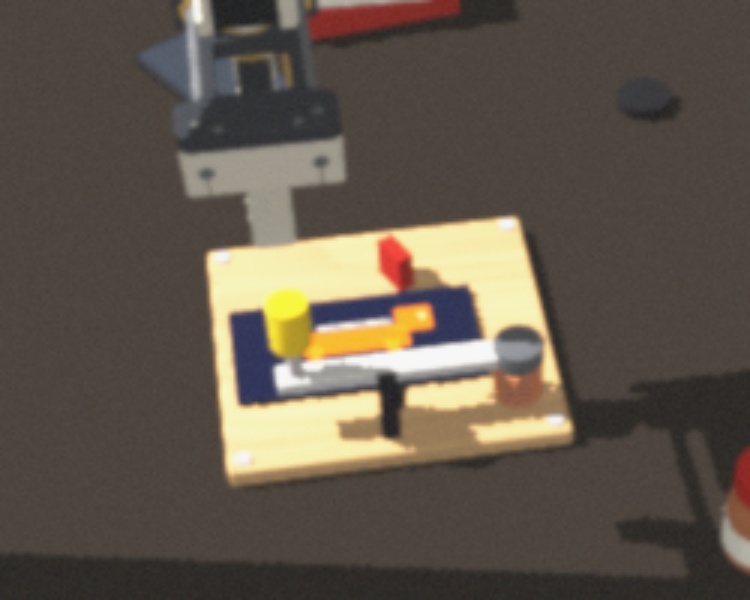

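The gripper hangs above the yellow knob, at (288,325) in the crop. Its fingers are aligned across the bar and nothing is in the way, so I'll descend and grip.

Emit:
move_arm(
  rows="0 0 0 0 0 0.05 0.0876; 0 0 0 0 0 0.04 0.0876; 0 0 0 0 0 0.034 0.0876; 0 0 0 0 0 0 0.0876; 0 0 0 0 0 0 0.02; 0 0 0 0 0 0 0.02; 0 0 0 0 0 0 0.02; 0 0 0 0 0 0 0.02",
  squeeze=20,
)

```text
t: 3.9
eef_pos: [0.5032, 0.1244, 0.0972]
ee_rot: [-3.141, -0.001, -0.06]
force: [-0.0, 0.3, 0.7]
width: 0.0533
gripper_force: 0.0
```

Emit:
move_arm(
  rows="0 0 0 0 0 0 0.02; 0 0 0 0 0 0 0.02; 0 0 0 0 0 0 0.02; 0 0 0 0 0 0 0.02",
  squeeze=45,
)

```text
t: 4.4
eef_pos: [0.503, 0.1244, 0.0965]
ee_rot: [-3.142, 0.0, -0.06]
force: [0.5, 0.7, -0.4]
width: 0.0252
gripper_force: 45.0
```

Run:
```python
from h import *
s=arm.get_state();P=s["eef_pos"];print(P.round(4),s["ee_rot"].round(3),s["force"].round(1),s["moment"].round(2))
a0=np.arctan2(P[1]-H[1],P[0]-H[0]);R=np.hypot(*(P[:2]-H));print(a0,R)
N=16;G=[]
for i in range(1,N+1):
    th=1.34*i/N;a=a0-th;G.append(tgt([H[0]+R*np.cos(a),H[1]+R*np.sin(a),P[2]],s["ee_rot"][2]-th))
rows(G,w=.02)
```

```text
[0.503  0.1244 0.0965] [-3.142  0.    -0.06 ] [ 0.5  0.7 -0.4] [ 0.15  0.29 -0.04]
3.0817276721157594 0.13979874563054198
0 0 4.8 0 -0.012 0 0.02; 0 0 4.8 0.001 -0.011 0 0.02; 0 0 4.8 0 -0.012 0 0.02; 0 0 4.8 0.001 -0.012 0 0.02; 0 0 4.8 0 -0.012 0 0.02; 0 0 4.8 0.001 -0.011 0 0.02; 0 0 4.8 0 -0.012 0 0.02; 0 0 4.8 0.001 -0.012 0 0.02;
0 0 4.8 0 -0.011 0 0.02; 0 0 4.8 0.001 -0.012 0 0.02; 0 0 4.8 0 -0.012 0 0.02; 0 0 4.8 0.001 -0.012 0 0.02; 0 0 4.8 0 -0.011 0 0.02; 0 0 4.8 0.001 -0.012 0 0.02; 0 0 4.8 0 -0.012 0 0.02; 0 0 4.8 0.001 -0.011 0 0.02;
```

Emit:
move_arm(
  rows="0 0 4.8 0 -0.012 0 0.02; 0 0 4.8 0.001 -0.011 0 0.02; 0 0 4.8 0 -0.012 0 0.02; 0 0 4.8 0.001 -0.012 0 0.02; 0 0 4.8 0 -0.012 0 0.02; 0 0 4.8 0.001 -0.011 0 0.02; 0 0 4.8 0 -0.012 0 0.02; 0 0 4.8 0.001 -0.012 0 0.02",
)

```text
t: 5.4
eef_pos: [0.5372, 0.2091, 0.096]
ee_rot: [3.139, 0.001, -0.733]
force: [-6.9, 1.5, 2.0]
width: 0.0252
gripper_force: 45.0
```

Run:
```python
from h import *
s=arm.get_state();P=s["eef_pos"];v=P[:2]-H;print(P.round(4),np.hypot(*v),3.0817-np.arctan2(v[1],v[0]),s["ee_rot"].round(3),s["force"].round(1),s["width"])
```

```text
[0.5372 0.2091 0.096 ] 0.14057584042789292 0.6642084159696906 [ 3.139e+00  1.000e-03 -7.330e-01] [-6.9  1.5  2. ] 0.025215737971246245
```

Emit:
move_arm(
  rows="0 0 4.8 0 -0.011 0 0.02; 0 0 4.8 0.001 -0.012 0 0.02; 0 0 4.8 0.001 -0.012 0 0.02; 0 0 4.8 0.001 -0.012 0 0.02; 0 0 4.8 0 -0.011 0 0.02; 0 0 4.8 0.001 -0.012 0 0.02; 0 0 4.8 0 -0.012 0 0.02; 0 0 4.8 0.001 -0.011 0 0.02",
)

```text
t: 6.4
eef_pos: [0.6178, 0.2551, 0.0958]
ee_rot: [3.14, 0.003, -1.403]
force: [-7.6, 11.0, 0.2]
width: 0.0252
gripper_force: 45.0
```

Run:
```python
from h import *
s=arm.get_state();P=s["eef_pos"];v=P[:2]-H;print(P.round(4),np.hypot(*v),3.0817-np.arctan2(v[1],v[0]),s["ee_rot"].round(3),s["force"].round(1),s["width"])
p,d=arm.grab_frame("side");cv2.imwrite("pics/s2.png",cv2.resize(p[60:260,150:400],(750,600)))
```

```text
[0.6178 0.2551 0.0958] 0.14127874406918256 1.3350206662764588 [ 3.140e+00  3.000e-03 -1.403e+00] [-7.6 11.   0.2] 0.025210833817190303
```

View pics/s2.png

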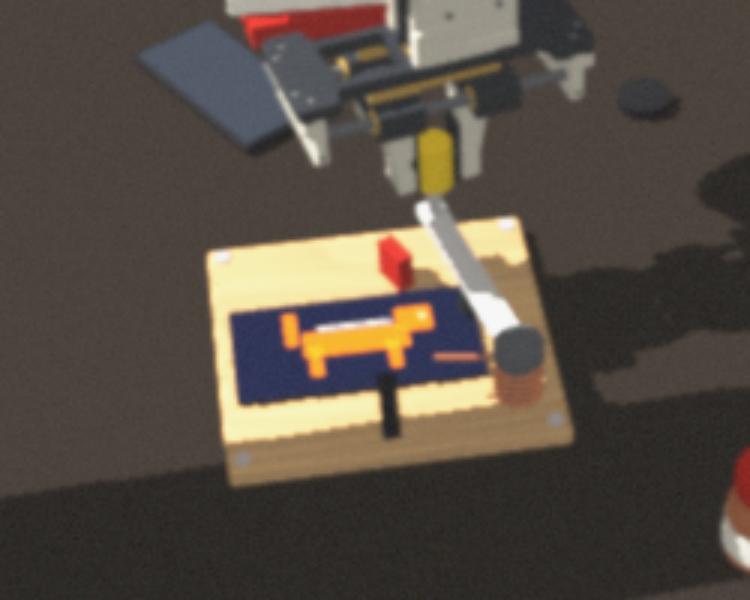

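The bar is now past the red block, with the knob at (435,160) and the block at (395,262) in the crop. Measured swing is 1.335 rad. I'll push down now.

Emit:
move_arm(
  rows="0 0 0 0.001 0 0.004 0.02; 0 0 0 0 0 0.005 0.02; 0 0 0 0 0 0.005 0.02; 0 0 0 0 0 0.003 0.02; 0 0 0 0 0 0 0.02",
)

```text
t: 7.08
eef_pos: [0.6177, 0.255, 0.0789]
ee_rot: [3.141, 0.004, -1.4]
force: [-8.6, 13.6, 0.1]
width: 0.0247
gripper_force: 45.0
```

Emit:
move_arm(
  rows="0 0 0 0 0 0.001 0.02; 0 0 0 0 0 0.001 0.02; 0 0 0 0 0 0 0.02",
)

```text
t: 7.45
eef_pos: [0.6186, 0.2552, 0.0784]
ee_rot: [-3.14, 0.004, -1.399]
force: [-9.1, 11.8, 7.8]
width: 0.025
gripper_force: 45.0
```

Emit:
move_arm(
  rows="0 0 0 0 0 0.001 0.02; 0 0 0 0 0 0.001 0.02; 0 0 0 0 0 0 0.02",
)

```text
t: 7.82
eef_pos: [0.6196, 0.2554, 0.0783]
ee_rot: [-3.138, 0.004, -1.399]
force: [-9.2, 11.5, 16.3]
width: 0.0251
gripper_force: 45.0
```

Run:
```python
from h import *
s=arm.get_state();P=s["eef_pos"];v=P[:2]-H;print(P.round(4),3.0817-np.arctan2(v[1],v[0]),s["force"].round(1))
p,d=arm.grab_frame("side");cv2.imwrite("pics/s3.png",cv2.resize(p[80:180,240:365],(750,600)))
```

```text
[0.6196 0.2554 0.0783] 1.3481435091853446 [-9.2 11.5 16.3]
```

View pics/s3.png

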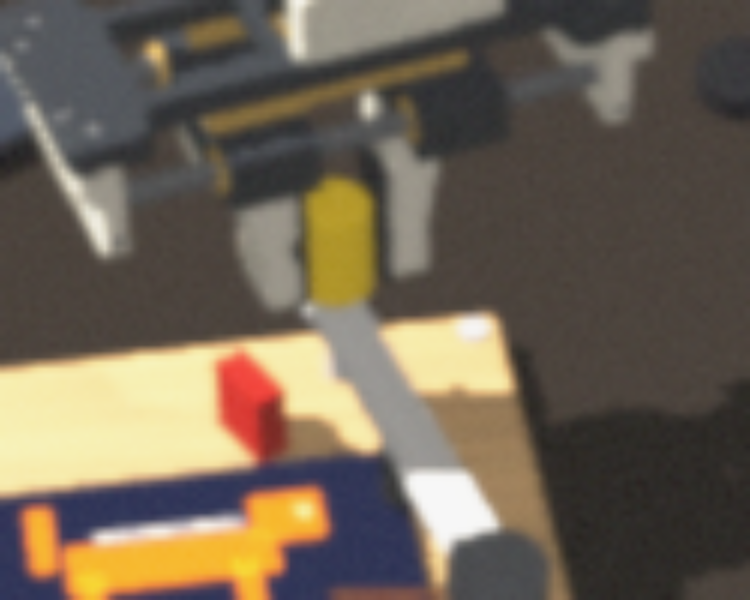

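The knob is fully down: it stalled at 17.5 mm with the vertical force rising to 16 N, and its underside is now near the bar. I'll ease back onto the block before letting go.

Emit:
move_arm(
  rows="0 0 -1.9 0 0.004 0 0.02; 0 0 -1.9 0 0.005 0 0.02; 0 0 -1.9 0 0.005 0 0.02; 0 0 -1.9 0 0.005 0 0.02; 0 0 -1.4 0 0.003 0 0.02; 0 0 0 0 0 0 0.02; 0 0 0 0 0 0 0.02",
)

```text
t: 8.75
eef_pos: [0.5979, 0.2498, 0.0782]
ee_rot: [-3.138, 0.003, -1.242]
force: [-11.3, 11.0, 17.6]
width: 0.0252
gripper_force: 45.0
```

Run:
```python
from h import *
s=arm.get_state();P=s["eef_pos"];v=P[:2]-H;a=np.arctan2(v[1],v[0]);f=s["force"]
print(P.round(4),np.hypot(*v),3.0817-a,f.round(1),"tang(ccw)",f[:2]@[-np.sin(a),np.cos(a)],"rad",f[:2]@[np.cos(a),np.sin(a)])
```

```text
[0.5979 0.2498 0.0782] 0.1410766941396725 1.189389109963058 [-11.3  11.   17.6] tang(ccw) 7.23766244175372 rad 13.983720535831596
```

Emit:
move_arm(
  rows="0 0 -0.6 -0.001 0.002 -0.001 0.02; 0 0 0 -0.001 0.001 -0.001 0.02; 0 0 0 0 0 0 0.02; 0 0 0 0 0 0 0.02",
)

```text
t: 9.25
eef_pos: [0.5962, 0.2496, 0.0785]
ee_rot: [-3.137, 0.002, -1.232]
force: [3.5, 6.1, 1.2]
width: 0.0249
gripper_force: 45.0
```

Run:
```python
from h import *
s=arm.get_state();P=s["eef_pos"];v=P[:2]-H;a=np.arctan2(v[1],v[0]);f=s["force"]
print(P.round(4),np.hypot(*v),3.0817-a,f.round(1),"tang(ccw)",f[:2]@[-np.sin(a),np.cos(a)],"rad",f[:2]@[np.cos(a),np.sin(a)])
```

```text
[0.5962 0.2496 0.0785] 0.1414162884779476 1.177407467724895 [3.5 6.1 1.2] tang(ccw) -5.32597379726409 rad 4.563374829655025
```

The tangential force has reversed at 1.177, so the pin is resting on the block. I'll release and then rise straight up.

Emit:
move_arm(
  rows="0 0 0 0 0 0 0.0876; 0 0 0 0 0 0 0.0876; 0 0 0 0 0 0 0.0876; 0 0 0 0 0 0 0.0876; 0 0 0 0 0 0 0.0876; 0 0 0 0 0 0 0.0876",
  squeeze=10,
)

```text
t: 10.0
eef_pos: [0.5944, 0.2474, 0.0776]
ee_rot: [3.142, -0.0, -1.233]
force: [0.2, -0.8, -0.8]
width: 0.0797
gripper_force: 0.0
```

Emit:
move_arm(
  rows="0 0 0 0 0 -0.02 0.0876; 0 0 0 0 0 -0.04 0.0876; 0 0 0 0 0 -0.05 0.0876; 0 0 0 0 0 -0.04 0.0876; 0 0 0 0 0 0 0.0876; 0 0 0 0 0 0 0.0876",
)

```text
t: 10.75
eef_pos: [0.594, 0.2474, 0.2272]
ee_rot: [3.141, 0.0, -1.233]
force: [-0.2, -0.0, -0.8]
width: 0.0876
gripper_force: 0.0
```

Run:
```python
from h import *
s=arm.get_state();print(s["eef_pos"].round(3),s["force"].round(1),s["t"])
p,d=arm.grab_frame("side");cv2.imwrite("pics/s4.png",cv2.resize(p[60:260,150:400],(750,600)))
c,st=blob(p,(22,150,90),(34,255,255),(250,90,330,150));print(c,st)
for dz in(.12,.102):print(pix("side",np.r_[H+.14*np.array([np.cos(3.0817-1.18),np.sin(3.0817-1.18)]),dz-.0175]))
```

```text
[0.594 0.247 0.227] [-0.2 -0.  -0.8] 10.75
[284.26785714 122.66428571] [277 112  15  22 280]
[283.74033061 117.02890455]
[284.19096911 124.20987059]
```

View pics/s4.png

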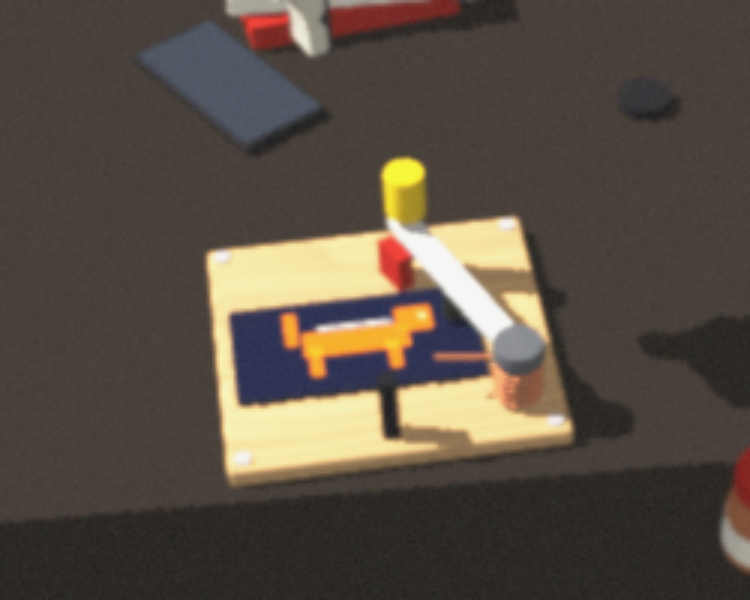

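The bar is held at the block, with the knob low at (404,190) in the crop, and the gripper is clear. I'll check the knob's depth from the top view before handing in.

Run:
```python
from h import *
print("start bias",np.array([245.5,167.3])-pix("side",[.5025,.1245,.1025]))
p,d=arm.grab_frame("side")
for v in range(110,118):
    o,r=ray("side",284,v);print(v,(o+r*d[v,284]).round(4))
```

```text
start bias [ 0.84364623 -0.46199198]
110 [0.6188 0.3902 0.0051]
111 [6.190e-01 3.927e-01 4.000e-04]
112 [ 0.4661 -0.6704  0.8601]
113 [0.5998 0.2606 0.1023]
114 [0.5987 0.2543 0.105 ]
115 [0.5986 0.2539 0.1029]
116 [0.5978 0.2493 0.1042]
117 [0.5977 0.2495 0.1016]
```

The knob top measures about 0.103 m against the expected 0.102, so it may be about 1 mm short. I'll press from above with closed fingers to make sure it is fully down.

Emit:
move_arm(
  rows="0 0 0 0 0 0 0; 0 0 0 0 0 0 0; 0 0 0 0 0 0 0; 0 0 0 0 0 0 0; 0 0 0 0 0 0.04 0; 0 0 0 0 0 0.04 0; 0 0 0 0 0 0.025 0; 0 0 0 0 0 0 0",
)

```text
t: 11.85
eef_pos: [0.5933, 0.2466, 0.1206]
ee_rot: [3.138, -0.001, -1.233]
force: [0.2, -0.2, -0.2]
width: 0.013
gripper_force: 0.0
```

Emit:
move_arm(
  rows="0 0 0 0 0 0.004 0; 0 0 0 0 0 0.003 0; 0 0 0 0 0 0.002 0; 0 0 0 0 0 0.001 0; 0 0 0 0 0 0.001 0; 0 0 0 0 0 0 0",
)

```text
t: 12.6
eef_pos: [0.5944, 0.2474, 0.1115]
ee_rot: [3.142, -0.0, -1.233]
force: [-0.2, 0.1, 0.9]
width: 0.0005
gripper_force: 0.0
```

Emit:
move_arm(
  rows="0 0 0 0 0 0.001 0; 0 0 0 0 0 0.001 0; 0 0 0 0 0 0.001 0; 0 0 0 0 0 0.001 0; 0 0 0 0 0 0 0; 0 0 0 0 0 0 0",
)

```text
t: 13.35
eef_pos: [0.5948, 0.2476, 0.1099]
ee_rot: [-3.14, -0.0, -1.232]
force: [-5.7, -1.3, 15.6]
width: 0.0004
gripper_force: 7.6
```

The fingertips stopped at 0.102 m with 15.6 N, so the knob is fully down. I'll retreat and do a last check.

Emit:
move_arm(
  rows="0 0 0 0 0 -0.01 0; 0 0 0 0 0 -0.03 0; 0 0 0 0 0 -0.05 0; 0 0 0 0 0 -0.04 0; 0 0 0 0 0 0 0; 0 0 0 0 0 0 0; 0 0 0 0 0 0 0",
)

```text
t: 14.22
eef_pos: [0.5938, 0.2472, 0.2362]
ee_rot: [3.139, -0.0, -1.233]
force: [-1.0, -0.7, -0.2]
width: 0.0005
gripper_force: 0.0
```

Run:
```python
from h import *
p,d=arm.grab_frame("side")
c,st=blob(p,(22,150,90),(34,255,255),(250,90,330,150));print(c,st)
if abs(c[0]-284.3)<2 and abs(c[1]-122.7)<2: print(arm.job_done())
```

```text
[284.28469751 122.69395018] [277 112  15  22 281]
the job is handed in; nothing more can be done
None
```

The yellow bar is latched behind the red block at about 1.18 rad with its knob fully down, the arm never went near the blue clamp or the jar, and the job was handed in at about 14 s with the robot clear.

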